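# Refit the return spring of a soap dispenser

### The job

Put the soap dispenser back together: thread the steel coil spring, foot down, over the brass pump rod, going gently and twisting it a little whenever it snags instead of forcing it, until its foot rests fully home on the grey seat. Then gently set the white press cap over the rod end so that it rests level on top of the spring, and let go. Leave the other things on the shelf where they stand.

Things in the scene. Friction and masses are not known exactly. Their poses are not given: they have to be found in the camera images.
- spring: Steel compression spring standing upright, 37 mm outside, 31 mm inside diameter, 60 mm tall. Origin on its axis at the unloaded foot, z up. The top 18 mm are coils wound closed (a firm sleeve: grip here, it turns the whole spring); below are open live coils and a closed 6 mm foot. A red stripe outside the top coils and a red dot on top mark its +x side, straight above the tang.
- spring_foot (a point): Centre of the spring's lower end face; rises towards the top when the spring is shortened. At this end the wire ends in a red tang pointing inward on the spring's +x side, 3 mm wide, 3 mm high, reaching to 8 mm from the axis.
- spring_top (a point): Centre of the spring's upper end face, 60 mm above the spring's origin. The spring starts to shorten at 1.2 N, then gives 2.5 mm per newton (about 4 N at 7 mm) and is solid after 15 mm. Pressed on the dispenser with more than 15 N it counts as broken.
- dispenser: Soap dispenser, fixed: round steel base 92 mm across, 24 mm high, with a grey seat 46 mm across in its middle, from which stands a brass rod 8 mm thick (4 mm at the tip). Origin under the base's centre, z along the rod; +x is marked by a red strip on the base. The rod carries two notched brass collars and does not turn in normal use.
- seat (a point): Centre of the top of the grey seat, 30 mm above the shelf, on the rod's axis: where the spring's foot belongs.
- rod_tip (a point): Tip of the brass rod, 105 mm above the shelf; the last 8 mm taper from 8 to 4 mm diameter.
- upper_collar (a point): Centre of the top face of the upper collar, 84 mm above the shelf; 24 mm in diameter, 4 mm thick. Coils pass over it; the tang passes only through its one notch, within about 13 degrees either side of the notch's middle. The notch lies within 20 degrees either side of the base's +x direction (red strip); its angle is not measured.
- lower_collar (a point): Centre of the top face of the lower collar, 56 mm above the shelf; like the upper one, but its notch lies 62 to 75 degrees farther anticlockwise, seen from above, than the upper notch; not measured.
- cap: White round press cap standing bore down, 42 mm in diameter, 26 mm tall, with a blue disc on top. Origin at the centre of its underside, z up. A blind bore 14 mm in diameter and 21 mm deep opens in the underside; the rod end goes in with 3 mm play all round and the underside rests on the spring's top, 90 mm above the shelf.
- spray_bottle: Coral spray bottle with white head, 72 mm in diameter, 205 mm tall; leave alone.
- canister: White ceramic canister with hinged lid, 112 mm across, 150 mm tall; leave alone.
- brush_holder: Chrome toilet brush holder, 96 mm across, with handle 290 mm tall; leave alone.
- scrubber: Green plastic scrubber, 65 x 95 x 32 mm; leave alone.
- soap_refill: Amber jar, 60 mm across, 130 mm tall; leave alone.
- tumbler: Blue ceramic tumbler, 70 mm across, 85 mm tall; leave alone.

How it is judged:
By the outcome, as a careful person would: the job done as asked, in the order asked, and still so for the second after the job is handed in, with the robot touching nothing.
It also fails if it takes over 64 s, if anything falls off the work surface, if the arm or the gripper's body presses on something with over 40 N, if the wrist force passes 120 N, or if a joint passes its speed limit or range.

### The arm

A 6-joint arm with a two-finger parallel gripper is mounted at the origin on the work surface. World frame = base frame: x ahead of the robot, y to its left, z up, the work surface at z = 0. Lengths are in m, angles in rad, forces in N, time in s.
With the tool pointing down it reaches from about 0.3 to 0.825 m from the base axis. Payload 5.4 kg.
Tool frame: the origin (TCP) lies on the centre line of the jaws, within the pads' length; the fingertips stand 25 mm ahead of it and the grasp point (between the pads) lies 6 mm ahead of it; z points along the fingers, y is the line along which they close (so a half turn about z gives the same grasp; the last joint's range is limited). The gripper opens to 92 mm and grips with 3 to 60 N. Pads are 20 mm wide; open, the fingers measure 128 mm over their backs; the gripper's body (75 mm by 189 mm) begins 69 mm behind the grasp point.
Start: joints at [-1.394, 0.158, 1.597, -0, 1.386, -0.21], TCP at [0.217, -0.533, 0.24] pointing down, gripper open.
Joint ranges: [-2.91, 2.91], [-0.94, 2.29], [0.18, 2.7], [-1.29, 4.43], [0.17, 2.64], [-3, 3]. Speed limits (rad/s): [2.57, 2.57, 3.14, 3.14, 3.14, 3.14].

### API

Orientations are given as a 3x3 rotation matrix whose columns are the frame's x, y, z axes.
In Python, from rig import status, cams, robot, models gives the robot as it stands.
- The arm moves only by the shell command python3 -m inch 'ROWS' [OPENING] [FORCE]. ROWS is a JSON object of lists of equal length, an entry for each row: "delta_pos": the shift along the tool's x, y, z in mm, a list of three; "turn": the turn about the tool's z in degrees. A call has 1 to 5 rows; each row is the pose to reach, as a shift and turn from the pose commanded when the call began, along the tool's axes at that moment; what a row does not reach only later rows make up. A row lasts 1/10 s, in which the tool goes at most 50 mm and 8.59 degrees, less where a joint would pass 70% of its speed; a pose out of reach is approached as far as the arm can. A call with a gripper value outside its range is refused whole. OPENING is the finger opening in mm, from 0 to 91.9, set as the call begins (- or left out, the last holds). The fingers move at their own pace and stop on an object; FORCE is the grip in N (left out, the last holds). Time passes only in rows, so rows that repeat a pose let the fingers close. It gives the time, the measured TCP pose, the force, the opening and the grip force at its end, in the units of the state.
- status.get_state(): the state, without advancing time (a new reading comes with each control period).
- cams.snapshot(name): name is "scene" or "top" or "wrist"; returns (picture, depth): 400x640x3 uint8, red, green, blue; 400x640 float32, m along the optical axis (not along the pixel's ray), 0 where there is no reading.
- cams.calibration(name): a dict with "fx", "fy", "cx", "cy" (pixels), "extrinsics" (4x4, takes a point from camera to world coordinates). Camera axes: x right, y down, z forward; pixel columns grow to the right and rows downward; lengths in m; the calibration is good to about 2 mm. A picture is of the moment at which its call begins: read the wrist's pose just before it. calibration takes no time and is no camera call; for the wrist camera it gives the pose at the moment of the call.
- robot.finish_job(): hands the job in; it is judged then, once.
Trained networks look in the newest picture that a camera, given by its name, has taken for a name from the list of things; names that differ only in an ending like _2 or _b are one class to them, and where a whole thing is asked for, a point or a joint stands for the part that bears it (a point fixed in the world has none). Each returns a list of dicts, best first, with "p" (0 to 1); they miss things now and then, are a little off and sometimes report something else, mostly with a low value. They report only what shows in the picture. A call takes as long as a camera call.
- models.boxes_of(camera, thing): "location" ([x, y, z] in m, in the coordinates of the camera as it stood for that picture, good to about 4 mm: the middle of the surface that is visible of it).
- models.masks_of(camera, thing): "mask" (400x640 bool, what is visible of it).
The state is a dict: "time_s": time; "joint_pos": joint angles; "qvel": joint speeds; "joint_torque": joint torques, N m; "tool_pos": TCP position; "tcp_rot": TCP orientation; "ft_force": force on the tool from outside, world axes, zero at the start; "torque": the same for the moment, N m; "opening": opening from 0.0 (shut) to 1.0 (fully open); "gripper_force": force on a finger pad.
Only numpy, scipy, OpenCV 4.12 (cv2) and the standard library are available. Lean on these libraries where they do the work, as an engineer would, in place of code of your own. Each camera call takes 0.05 s, during which the arm holds its last target. There are 200 camera calls.

## Working session

There is one attempt and no reset: what is moved stays moved. The work goes in short steps, Python scripts to look and compute and a shell command to move; the robot and the scene stay as the last step left them, time stands still between calls to the robot, and variables do not carry over. Pictures are saved under pics/ and viewed, at most 10 in all, crops included, and the job is handed in when it is done.

```bash
ls; mkdir -p pics
cat > h.py <<'E'
import numpy as np, cv2
from rig import status,cams,robot,models
def snap(n,f=None):
    s=status.get_state(); K=cams.calibration(n); p,d=cams.snapshot(n)
    if f: cv2.imwrite('pics/'+f,p[:,:,::-1])
    return s,K,p,d
def world(K,p): E=np.array(K['extrinsics']); return E[:3,:3]@np.array(p)+E[:3,3]
def back(K,u,v,z): return world(K,[(u-K['cx'])/K['fx']*z,(v-K['cy'])/K['fy']*z,z])
def backh(K,u,v,h):
    E=np.array(K['extrinsics']); r=E[:3,:3]@np.array([(u-K['cx'])/K['fx'],(v-K['cy'])/K['fy'],1]); return E[:3,3]+r*(h-E[2,3])/r[2]
def cloud(K,d,m):
    v,u=np.nonzero(m&(d>0)); z=d[v,u]; E=np.array(K['extrinsics'])
    P=np.c_[(u-K['cx'])/K['fx']*z,(v-K['cy'])/K['fy']*z,z]; return P@E[:3,:3].T+E[:3,3]
E
python3 - <<'E'
from h import *
for c in ['scene','top']:
    s,K,p,d=snap(c,c+'1.png')
    for t in ['spring','dispenser','cap']:
        print(c,t,[(round(b['p'],2),world(K,b['location']).round(3).tolist()) for b in models.boxes_of(c,t)[:3]])
print(status.get_state())
E
```

```text
pics
scene spring [(0.67, [0.492, 0.215, 0.042]), (0.21, [0.493, -0.267, 0.026])]
scene dispenser [(0.78, [0.541, 0.036, 0.02])]
scene cap [(0.74, [0.494, -0.269, 0.027])]
top spring [(0.4, [0.486, 0.216, 0.045])]
top dispenser [(0.79, [0.528, 0.037, 0.024]), (0.54, [0.566, -0.48, 0.157])]
top cap [(0.64, [0.479, -0.267, 0.024])]
{'time_s': 0.4, 'joint_pos': array([-1.39408266e+00,  1.58472030e-01,  1.59713438e+00, -2.09596406e-05,
        1.38616950e+00, -2.10115332e-01]), 'qvel': array([-0.00103186, -0.00066311, -0.00163847,  0.00088038,  0.00113478,
       -0.00075474]), 'joint_torque': array([-7.99983736e-04, -3.85076845e+01, -3.21888113e+01,  6.99770241e-02,
        3.28741770e-02, -5.76401408e-05]), 'tool_pos': array([ 0.2168746 , -0.53245584,  0.23949325]), 'tcp_rot': array([[ 9.26108535e-01,  3.77257179e-01, -5.24994543e-05],
       [ 3.77257182e-01, -9.26108518e-01,  1.76787580e-04],
       [ 1.80741917e-05, -1.83530282e-04, -9.99999983e-01]]), 'ft_force': array([-0.11670303, -1.24855094, -0.98471814]), 'torque': array([-0.04486637,  0.0262711 ,  0.02614454]), 'gripper_force': 0.0, 'opening': 1.0011655047239791}
```

```bash
python3 -c "
import cv2,numpy as np
a=cv2.imread('pics/scene1.png');b=cv2.imread('pics/top1.png')
cv2.imwrite('pics/both.png',cv2.resize(np.vstack([a,b]),(480,600),interpolation=3))"
```

```text
(no output)
```

View pics/both.png

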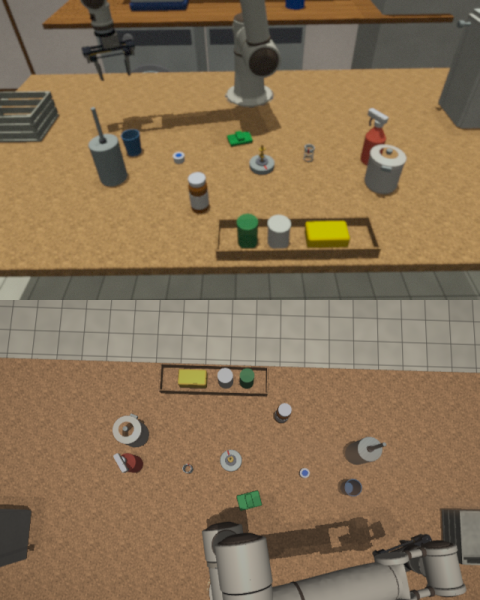

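```bash
cat >> h.py <<'E'
def go(p,s=None):
    s=s or status.get_state(); R=np.array(s['tcp_rot']); return (R.T@(np.array(p)-s['tool_pos'])*1000).round(1)
def yaw(s): R=np.array(s['tcp_rot']); return round(float(np.degrees(np.arctan2(R[1,0],R[0,0]))),2)
E
python3 - <<'E'
from h import *
s=status.get_state();K=cams.calibration('wrist')
E=np.array(K['extrinsics']);R=s['tcp_rot'];print(K['fx'],K['cx'],K['cy'],(R.T@E[:3,:3]).round(3),R.T@(E[:3,3]-s['tool_pos']))
print(go([.48,.037,.30]),go([.49,.215,.25]),go([.485,-.268,.25]),yaw(s))
E
```

```text
355.11491697873413 315.7414077910398 199.87385187138054 [[ 0.    -0.967 -0.256]
 [ 1.     0.001 -0.001]
 [ 0.001 -0.256  0.967]] [ 7.15733858e-02 -4.15515951e-05 -1.44778417e-01]
[ 458.5 -428.1  -60.4] [ 534.9 -589.2  -10.4] [ 348.1 -143.8  -10.5] 22.16
```

```bash
python3 -m inch '{"delta_pos":[[44,-18,0],[88,-36,0],[131,-54,0],[174,-72,0],[218,-90,0]],"turn":[0,0,0,0,0]}' && python3 -m inch '{"delta_pos":[[44,-18,0],[88,-36,0],[131,-54,0],[131,-54,0],[131,-54,0]],"turn":[0,0,0,0,0]}'
python3 - <<'E'
from h import *
s,K,p,d=snap('wrist','w_cap.png')
for t in ['cap']:
    print([(round(b['p'],2),world(K,b['location']).round(4).tolist()) for b in models.boxes_of('wrist',t)[:3]])
    m=models.masks_of('wrist',t)[0]['mask'];P=cloud(K,d,m);print(len(P),np.percentile(P,[2,50,98],axis=0).round(4))
    top=P[P[:,2]>np.percentile(P[:,2],95)-.006];print(top.mean(0),(top.min(0)+top.max(0))/2,np.ptp(top,axis=0))
print(s['time_s'],s['tool_pos'],go([.535,.037,.24]),go([.49,.215,.25]),yaw(s),s['joint_pos'])
E
```

```text
time_s: 0.9
tool_pos: [0.3858, -0.3655, 0.2398]
tcp_rot: [[0.926, 0.377, 0.0], [0.377, -0.926, -0.0], [0.0, 0.001, -1.0]]
ft_force: [0.6, -1.5, -0.5]
opening: 1.002
gripper_force: 0.0
time_s: 1.4
tool_pos: [0.4861, -0.2669, 0.2395]
tcp_rot: [[0.925, 0.379, -0.0], [0.379, -0.925, -0.0], [-0.001, 0.0, -1.0]]
ft_force: [-0.8, -0.1, -0.0]
opening: 1.002
gripper_force: 0.0
[(0.8, [0.4832, -0.2783, 0.0224])]
1309 [[ 0.4649 -0.2891  0.0083]
 [ 0.4846 -0.2702  0.0257]
 [ 0.5029 -0.2519  0.0274]]
[ 0.48352372 -0.27068608  0.02568732] [ 0.48311558 -0.27108741  0.0246149 ] [0.04086045 0.04114261 0.00706612]
1.4 [ 0.48610158 -0.26689881  0.23953119] [ 161.1 -264.4   -0.5] [ 186.3 -446.2  -10.5] 22.29 [-7.19775181e-01  1.05945917e-01  1.65491385e+00 -5.13641225e-04
  1.38086353e+00  4.62080323e-01]
```

```bash
python3 -m inch '{"delta_pos":[[23,-38,0],[46,-76,0],[69,-113,0],[92,-151,0],[115,-189,0]],"turn":[0,0,0,0,0]}' >/dev/null&& python3 -m inch '{"delta_pos":[[23,-38,0],[46,-75,0],[46,-75,0],[46,-75,0],[46,-75,0]],"turn":[0,0,0,0,0]}'
python3 - <<'E'
from h import *
s,K,p,d=snap('wrist','w_disp.png')
for t in ['dispenser','rod_tip','upper_collar','lower_collar','seat']:
    b=models.boxes_of('wrist',t)[:2]
    print(t,[(round(x['p'],2),world(K,x['location']).round(4).tolist()) for x in b])
m=models.masks_of('wrist','dispenser')[0]['mask'];P=cloud(K,d,m)
v,u=np.nonzero(m);print(u.min(),u.max(),v.min(),v.max())
for lo,hi in [(.0215,.0265),(.027,.033),(.052,.058),(.08,.087),(.09,.11)]:
    t=P[(P[:,2]>lo)&(P[:,2]<hi)]
    if len(t)>3: 
        c,r=cv2.minEnclosingCircle(t[:,:2].astype(np.float32)); print(lo,len(t),t.mean(0).round(4),np.round(c,4),round(r,4),t[:,2].max())
print(s['time_s'],s['tool_pos'],go([.49,.215,.24]),yaw(s))
u0,u1,v0,v1=max(u.min()-10,0),u.max()+10,max(v.min()-10,0),v.max()+10
c=p[v0:v1,u0:u1,::-1];f=min(780/c.shape[1],590/c.shape[0]);print(u0,v0,f)
cv2.imwrite('pics/w_disp_c.png',cv2.resize(c,None,fx=f,fy=f,interpolation=cv2.INTER_CUBIC))
E
```

```text
time_s: 2.55
tool_pos: [0.5352, 0.0359, 0.2396]
tcp_rot: [[0.927, 0.375, -0.0], [0.375, -0.927, -0.001], [-0.0, 0.0, -1.0]]
ft_force: [0.1, 0.3, -0.8]
opening: 0.999
gripper_force: 0.0
dispenser [(0.6, [0.5345, 0.0381, 0.0253])]
rod_tip [(0.59, [0.5342, 0.0378, 0.0249])]
upper_collar [(0.84, [0.531, 0.0391, 0.0221])]
lower_collar [(0.71, [0.5284, 0.0417, 0.0234])]
seat [(0.8, [0.5305, 0.0386, 0.0239])]
269 355 139 225
0.0215 4061 [0.5291 0.0381 0.0236] [0.5268 0.0373] 0.0454 0.026392183724611218
0.027 942 [0.5322 0.0396 0.0296] [0.5263 0.0372] 0.023 0.03249044199318235
0.052 157 [0.5334 0.0375 0.0555] [0.5317 0.0364] 0.0104 0.05754964581096522
0.08 408 [0.5256 0.0368 0.0836] [0.5265 0.037 ] 0.012 0.08682713655668367
0.09 68 [0.5283 0.0375 0.0989] [0.5261 0.0366] 0.0036 0.10465972089581133
2.55 [0.53523644 0.03592397 0.23959469] [  25.  -181.9   -0.4] 22.03
259 129 5.566037735849057
```

View pics/w_disp_c.png

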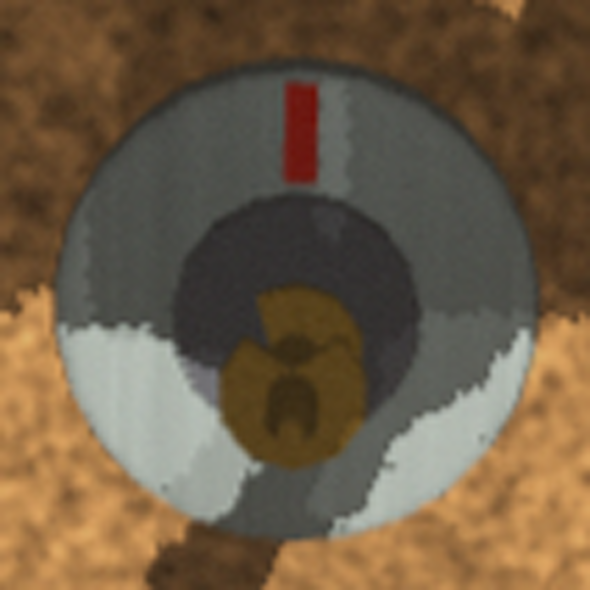

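```bash
python3 -m inch '{"delta_pos":[[-40,0,0],[-75,0,30],[-75,0,75],[-75,0,120],[-75,0,125]],"turn":[0,0,0,0,0]}' >/dev/null&& python3 -m inch '{"delta_pos":[[0,0,0],[0,0,0]],"turn":[0,0]}'
cat > notch.py <<'E'
from h import *
s,K,p,d=snap('wrist','w_disp2.png')
m=models.masks_of('wrist','dispenser')[0]['mask'];P=cloud(K,d,m)
v,u=np.nonzero(m)
C=None
for lo,hi in [(.0215,.0265),(.027,.033),(.052,.058),(.08,.087),(.09,.11)]:
    t=P[(P[:,2]>lo)&(P[:,2]<hi)]
    if len(t)>3:
        c,r=cv2.minEnclosingCircle(t[:,:2].astype(np.float32)); print(lo,len(t),np.round(c,4),round(r,4),t[:,2].max())
        if lo==.08: C=c;T=t
        if lo==.052: L=t
for nm,t in (('up',T),('low',L)):
    a=np.degrees(np.arctan2(t[:,1]-C[1],t[:,0]-C[0]));rr=np.hypot(t[:,1]-C[1],t[:,0]-C[0])
    h=np.histogram(a[(rr>8)&(rr<12)],72,(-180,180))[0];print(nm,h.tolist())
v0,v1,u0,u1=max(v.min()-5,0),v.max()+5,max(u.min()-5,0),u.max()+5
hsv=cv2.cvtColor(p,cv2.COLOR_RGB2HSV);red=m&((hsv[...,0]<6)|(hsv[...,0]>174))&(hsv[...,1]>150)
Q=cloud(K,d,red);q=Q.mean(0)-[*C,0];print('strip',len(Q),q,np.degrees(np.arctan2(q[1],q[0])))
c=p[v0:v1,u0:u1,::-1];f=min(780/c.shape[1],590/c.shape[0]);print(u0,v0,f)
cv2.imwrite('pics/c2.png',cv2.resize(c,None,fx=f,fy=f,interpolation=cv2.INTER_CUBIC))
print(s['time_s'],s['tool_pos'],yaw(s))
E
sed -i 's/(rr>8)&(rr<12)/(rr>.008)\&(rr<.012)/' notch.py; python3 notch.py
```

```text
time_s: 3.6
tool_pos: [0.4677, 0.009, 0.117]
tcp_rot: [[0.926, 0.377, 0.004], [0.377, -0.926, -0.001], [0.003, 0.002, -1.0]]
ft_force: [0.6, 0.3, -0.3]
opening: 1.002
gripper_force: 0.0
0.0215 11024 [0.5263 0.0371] 0.0455 0.026460373893619132
0.027 2301 [0.5264 0.037 ] 0.0229 0.03200107755321718
0.052 209 [0.5354 0.0401] 0.0069 0.057967706417696996
0.08 1366 [0.5263 0.0368] 0.012 0.08614544149414
0.09 180 [0.5261 0.0368] 0.004 0.10573686185755751
up [11, 13, 13, 10, 12, 14, 13, 12, 10, 13, 13, 11, 13, 14, 9, 13, 11, 14, 14, 12, 14, 10, 14, 12, 12, 14, 15, 12, 14, 12, 13, 11, 15, 6, 2, 0, 0, 0, 0, 0, 0, 0, 0, 0, 0, 0, 2, 7, 15, 14, 15, 13, 14, 14, 17, 14, 16, 12, 16, 12, 13, 14, 14, 14, 13, 12, 14, 12, 14, 14, 13, 14]
low [0, 0, 0, 0, 0, 0, 0, 0, 0, 0, 0, 0, 0, 0, 0, 0, 0, 0, 0, 0, 0, 0, 0, 0, 0, 0, 0, 0, 0, 0, 0, 0, 1, 5, 9, 10, 9, 11, 11, 9, 15, 11, 10, 10, 11, 10, 11, 6, 0, 0, 0, 0, 0, 0, 0, 0, 0, 0, 0, 0, 0, 0, 0, 0, 0, 0, 0, 0, 0, 0, 0, 0]
strip 266 [0.03183917 0.01194882 0.0246783 ] 20.57044233410714
236 37 3.8815789473684212
3.6 [0.46774426 0.00904861 0.11698187] 22.17
```

View pics/c2.png

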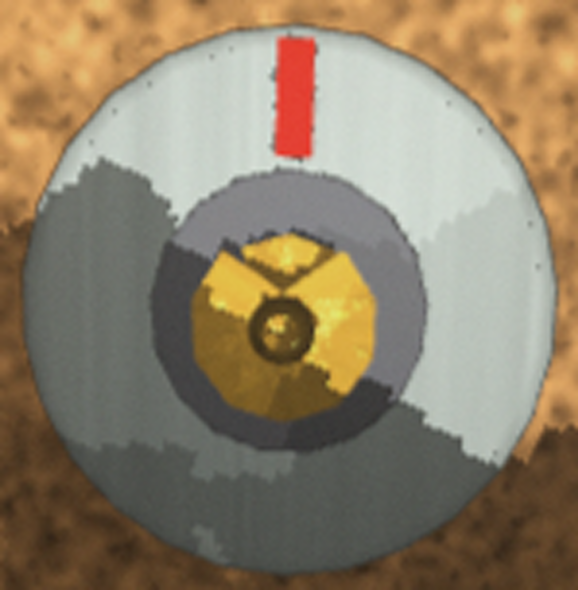

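```bash
python3 -m inch '{"delta_pos":[[0,0,-30],[14,-34,-43],[28,-68,-43],[41,-102,-43],[41,-102,-43]],"turn":[0,0,0,0,0]}' >/dev/null&& python3 -m inch '{"delta_pos":[[0,0,0],[0,0,0]],"turn":[0,0]}'; sed -i "s/'w_disp2.png'/'w_disp3.png'/;s/c2.png/c3.png/;s/C=c;T=t/C=(.5263,.0369);T=t/" notch.py
cat >> notch.py <<'E'
print([(round(b['p'],2),world(K,b['location']).round(4).tolist()) for b in models.boxes_of('wrist','spring')[:3]])
m=models.masks_of('wrist','spring')[0]['mask'];P=cloud(K,d,m)
t=P[P[:,2]>.054];c,r=cv2.minEnclosingCircle(t[:,:2].astype(np.float32));print('spring',np.percentile(P[:,2],[1,99]),len(t),c,r)
red=m&((hsv[...,0]<6)|(hsv[...,0]>174))&(hsv[...,1]>120)
Q=cloud(K,d,red)
q=Q-[*c,0];print(len(Q),np.c_[np.degrees(np.arctan2(q[:,1],q[:,0])).round(),(q*1000).round(1)][:40].tolist())
v,u=np.nonzero(m)
c=p[v.min()-5:v.max()+6,u.min()-5:u.max()+6,::-1];a=cv2.resize(c,None,fx=5,fy=5,interpolation=2)
b=cv2.imread('pics/c3.png');b=cv2.resize(b,(500,int(b.shape[0]*500/b.shape[1])))
H=max(a.shape[0],b.shape[0]);pad=lambda x:cv2.copyMakeBorder(x,0,H-x.shape[0],0,0,0)
cv2.imwrite('pics/c3.png',np.hstack([pad(b),pad(a)])[:600,:800]);print(a.shape,b.shape)
E
python3 notch.py
```

```text
time_s: 4.4
tool_pos: [0.466, 0.1186, 0.1584]
tcp_rot: [[0.926, 0.377, 0.001], [0.377, -0.926, -0.0], [0.001, 0.001, -1.0]]
ft_force: [0.2, -1.0, 0.2]
opening: 0.998
gripper_force: 0.0
0.0215 6428 [0.5267 0.0375] 0.0455 0.026474185938797967
0.027 1844 [0.5267 0.0374] 0.0232 0.032316406782048224
0.052 447 [0.5265 0.0373] 0.012 0.05785810227954977
0.08 756 [0.5263 0.0372] 0.0122 0.08692168838651373
0.09 195 [0.5264 0.0373] 0.0043 0.10547666907097306
up [8, 5, 8, 7, 6, 10, 6, 7, 7, 8, 8, 5, 6, 3, 2, 1, 5, 5, 6, 2, 1, 3, 4, 6, 11, 7, 7, 10, 7, 6, 8, 9, 12, 12, 3, 0, 0, 0, 0, 0, 0, 0, 0, 0, 0, 0, 0, 7, 10, 12, 11, 10, 8, 12, 10, 10, 12, 10, 12, 8, 13, 8, 12, 7, 11, 8, 8, 11, 7, 3, 10, 7]
low [7, 3, 3, 1, 0, 0, 0, 0, 0, 0, 0, 0, 0, 0, 0, 0, 0, 0, 0, 0, 0, 0, 0, 4, 3, 8, 4, 10, 3, 6, 6, 9, 5, 7, 5, 6, 6, 8, 5, 5, 8, 9, 6, 11, 6, 7, 11, 8, 5, 0, 0, 0, 0, 0, 0, 0, 0, 0, 0, 0, 3, 6, 12, 7, 7, 7, 9, 2, 9, 8, 5, 5]
strip 180 [0.03194298 0.01195996 0.02459713] 20.526705936537894
373 103 4.87603305785124
4.4 [0.46595282 0.11859013 0.15840221] 22.13
[(0.66, [0.4841, 0.2201, 0.0436])]
spring [-3.752
[... 504 characters left out ...]
17.0, 18.2, -5.5, 56.1], [-16.0, 18.1, -5.4, 53.0], [-17.0, 18.2, -5.6, 51.3], [-16.0, 17.9, -5.0, 46.5], [-17.0, 18.1, -5.6, 46.1], [-12.0, 16.8, -3.6, 60.0], [-13.0, 16.9, -4.0, 59.1], [-16.0, 17.3, -4.9, 60.4], [-16.0, 17.3, -5.1, 58.6], [-18.0, 17.7, -5.9, 59.5], [-19.0, 17.7, -6.0, 57.2], [-20.0, 17.8, -6.3, 56.1], [-20.0, 17.8, -6.3, 53.4], [-19.0, 17.6, -6.1, 49.9], [-20.0, 17.8, -6.4, 48.5], [-20.0, 17.7, -6.3, 45.2], [-13.0, 16.1, -3.8, 59.9], [-16.0, 16.5, -4.7, 61.2], [-17.0, 16.6, -5.0, 60.0], [-18.0, 16.9, -5.5, 59.7], [-19.0, 16.9, -5.7, 57.8], [-21.0, 17.2, -6.5, 58.5], [-22.0, 17.5, -7.2, 58.8], [-23.0, 17.6, -7.4, 57.3], [-22.0, 17.3, -7.0, 52.8]]
(320, 395, 3) (476, 500, 3)
```

View pics/c3.png

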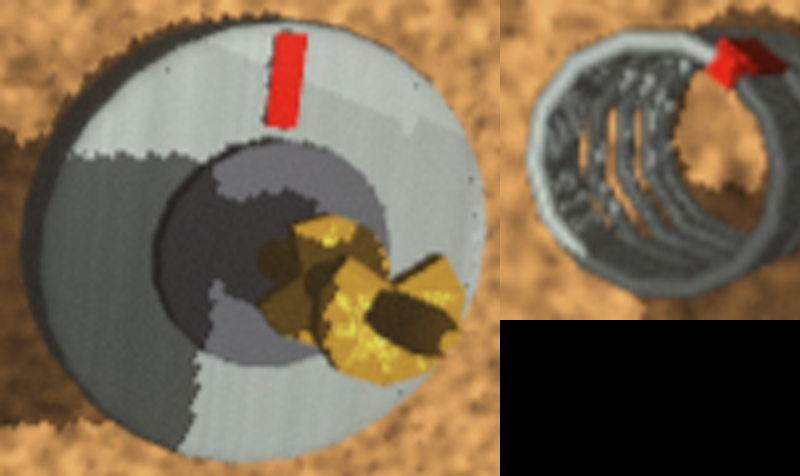

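```bash
python3 -m inch '{"delta_pos":[[25,-37,10],[54,-79,25],[54,-79,38],[54,-79,38],[54,-79,38]],"turn":[0,0,0,0,0]}'
cat > spr.py <<'E'
from h import *
s,K,p,d=snap('wrist','w_spr.png')
m=models.masks_of('wrist','spring')[0]['mask'];P=cloud(K,d,m)
t=P[(P[:,2]>.057)&(P[:,2]<.063)];c,r=cv2.minEnclosingCircle(t[:,:2].astype(np.float32));print('spring',np.percentile(P[:,2],[1,99]),len(t),np.round(c,4),r)
hsv=cv2.cvtColor(p,cv2.COLOR_RGB2HSV);red=m&((hsv[...,0]<6)|(hsv[...,0]>174))&(hsv[...,1]>120)
Q=cloud(K,d,red);q=Q-[*c,0]
for lo,hi in ((.057,.063),(.04,.057)):
    g=q[(q[:,2]>lo)&(q[:,2]<hi)];a=np.degrees(np.arctan2(g[:,1],g[:,0]));print(len(g),a.mean(),a.min(),a.max()) if len(g) else 0
# radius-constrained fit
from scipy.optimize import least_squares
o=t[np.hypot(*(t[:,:2]-c).T)>.015]
print('fit',least_squares(lambda x:np.hypot(*(o[:,:2]-x[:2]).T)-x[2],[*c,.017],loss='soft_l1',f_scale=.001).x)
print(s['time_s'],s['tool_pos'],go([*c,.068]),yaw(s))
E
python3 spr.py
```

```text
time_s: 5.1
tool_pos: [0.4853, 0.2118, 0.1194]
tcp_rot: [[0.926, 0.376, -0.001], [0.376, -0.926, -0.001], [-0.001, 0.0, -1.0]]
ft_force: [0.4, -0.2, 0.2]
opening: 1.0
gripper_force: 0.0
spring [-0.00092296  0.06024937] 655 [0.4866 0.2127] 0.019124455749988556
69 -19.314430488637097 -29.104122251073996 -9.965565332310518
43 -18.31854455429489 -37.51030410583208 -9.350735139228451
fit [0.48618095 0.21279232 0.01681675]
5.1 [0.4852664  0.21181981 0.11937037] [ 0.8 -0.7 52.4] 22.11
```

```bash
python3 -m inch '{"delta_pos":[[1,-0.5,25],[1,-0.5,45],[1,-0.5,51],[1,-0.5,51]],"turn":[0,0,0,0]}' && python3 -m inch '{"delta_pos":[[0,0,0],[0,0,0],[0,0,0],[0,0,0],[0,0,0]],"turn":[0,0,0,0,0]}' 36 8 && python3 -m inch '{"delta_pos":[[0,0,0],[0,0,0],[0,0,0]],"turn":[0,0,0]}'
```

```text
time_s: 5.6
tool_pos: [0.486, 0.213, 0.0685]
tcp_rot: [[0.927, 0.376, -0.001], [0.376, -0.927, -0.0], [-0.001, -0.0, -1.0]]
ft_force: [-0.2, 0.5, -0.3]
opening: 1.002
gripper_force: 0.0
time_s: 6.1
tool_pos: [0.4864, 0.2138, 0.0689]
tcp_rot: [[0.926, 0.377, 0.0], [0.377, -0.926, 0.0], [0.0, 0.0, -1.0]]
ft_force: [-0.6, -0.4, -0.0]
opening: 0.584
gripper_force: 0.0
time_s: 6.4
tool_pos: [0.4863, 0.2137, 0.0686]
tcp_rot: [[0.926, 0.377, -0.0], [0.377, -0.926, -0.0], [-0.0, 0.0, -1.0]]
ft_force: [0.1, 0.7, 0.5]
opening: 0.405
gripper_force: 8.0
```

```bash
python3 -m inch '{"delta_pos":[[0,0,-10],[0,0,-45],[0,0,-85],[0,0,-117],[-6,36,-117]],"turn":[0,0,0,0,-8]}' 30 8 >/dev/null && python3 -m inch '{"delta_pos":[[-6,36,0],[-12,72,0],[-18,108,0],[-24,143,0],[-24,143,0]],"turn":[-8,-16,-24,-33.5,-33.5]}' && python3 -m inch '{"delta_pos":[[0,0,0],[0,0,0]],"turn":[0,0]}'
cat > chk.py <<'E'
import sys
from h import *
s,K,p,d=snap('wrist',sys.argv[1])
T=np.array(s['tool_pos']);y=yaw(s);print(T,y,'q6',s['joint_pos'][5])
m=models.masks_of('wrist','spring')
if m:
    m=m[0]['mask'];P=cloud(K,d,m);z=float(sys.argv[2]) if len(sys.argv)>2 else T[2]-.0085
    print('z pct',np.percentile(P[:,2],[1,5,50,95,99]).round(4))
    t=P[abs(P[:,2]-z)<.003];c,r=cv2.minEnclosingCircle(t[:,:2].astype(np.float32));print('top',len(t),np.round(c,4),r)
    hsv=cv2.cvtColor(p,cv2.COLOR_RGB2HSV);red=m&((hsv[...,0]<6)|(hsv[...,0]>174))&(hsv[...,1]>120)
    Q=cloud(K,d,red);q=Q-[*c,0];a=np.degrees(np.arctan2(q[:,1],q[:,0]));print('red',len(a),np.median(a) if len(a) else 0)
print('to rod',go([.5263,.0371,T[2]]),s['ft_force'],s['time_s'])
E
python3 chk.py w4.png
```

```text
time_s: 7.4
tool_pos: [0.5467, 0.0388, 0.1864]
tcp_rot: [[0.445, 0.896, 0.001], [0.896, -0.445, -0.001], [-0.001, 0.002, -1.0]]
ft_force: [-0.3, 0.5, -1.6]
opening: 0.404
gripper_force: 8.0
time_s: 7.6
tool_pos: [0.545, 0.0433, 0.1857]
tcp_rot: [[0.444, 0.896, -0.0], [0.896, -0.444, 0.0], [0.0, -0.0, -1.0]]
ft_force: [-0.1, -1.1, -1.0]
opening: 0.4
gripper_force: 8.0
[0.54500449 0.04330137 0.18574389] 63.62 q6 0.3181741281229574
z pct [-0.0008  0.0237  0.1612  0.1766  0.1777]
top 1089 [0.5452 0.0429] 0.01909935474395752
red 218 24.442306986059084
to rod [-14.1 -13.9  -0.1] [-0.07542541 -1.07871475 -1.00250168] 7.6
```

View pics/w4.png

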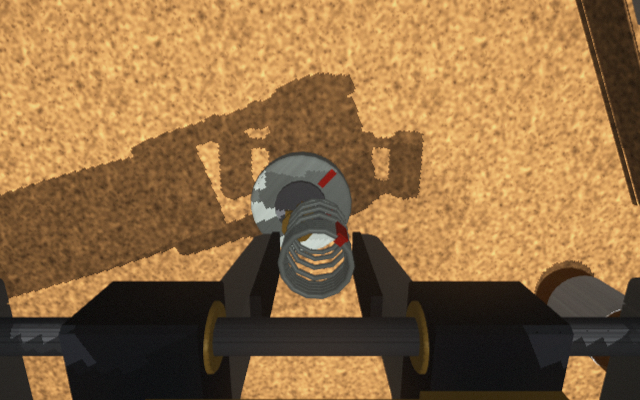

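```bash
python3 -m inch '{"delta_pos":[[-7,-7,0],[-14,-13.8,0],[-14,-13.8,0],[-14,-13.8,0],[-14,-13.8,0]],"turn":[0,0,0,0,0]}' >/dev/null; python3 chk.py w5.png
```

```text
[0.52690133 0.03601964 0.18576316] 63.65 q6 0.2990063460485774
z pct [-1.100e-03 -1.000e-04  1.591e-01  1.765e-01  1.778e-01]
top 1102 [0.5271 0.0354] 0.019278770312666893
red 222 24.52023878611115
to rod [ 0.7 -1.1 -0.1] [-0.19065062  0.41329557 -0.43837561] 8.2
```

```bash
python3 -m inch '{"delta_pos":[[1,-1.4,0],[1,-1.4,5],[1,-1.4,12],[1,-1.4,20],[1,-1.4,26]],"turn":[1,1,1,1,1]}' && python3 -m inch '{"delta_pos":[[0,0,0],[0,0,2],[0,0,4],[0,0,6],[0,0,6]],"turn":[0,0,0,0,0]}';python3 chk.py w6.png
```

```text
time_s: 8.8
tool_pos: [0.5255, 0.0376, 0.1583]
tcp_rot: [[0.459, 0.888, -0.001], [0.888, -0.459, 0.0], [-0.0, -0.001, -1.0]]
ft_force: [0.1, -0.4, -1.5]
opening: 0.401
gripper_force: 8.0
time_s: 9.3
tool_pos: [0.5259, 0.0375, 0.1534]
tcp_rot: [[0.459, 0.888, -0.0], [0.888, -0.459, 0.0], [-0.0, -0.0, -1.0]]
ft_force: [0.4, -0.4, -0.4]
opening: 0.401
gripper_force: 8.0
[0.52591325 0.03754681 0.15341501] 62.66 q6 0.3190168806451644
z pct [-0.0009  0.0825  0.129   0.1442  0.1454]
top 1034 [0.5261 0.0369] 0.01918608322739601
red 222 23.41616882334641
to rod [-0.3  0.4  0.3] [ 0.43802518 -0.44557188 -0.41020941] 9.3
```

```bash
python3 -m inch '{"delta_pos":[[0,0,1],[0,0,2],[0,0,3],[0,0,4],[0,0,4]],"turn":[0,0,0,0,0]}' | grep -E 'tool_pos|ft'
python3 - <<'E'
from h import *
F=[]
for i in range(4):
    s,K,p,d=snap('wrist'); F.append(s['ft_force'])
print(np.mean(F,0),s['torque'])
E
```

```text
tool_pos: [0.5259, 0.0376, 0.1494]
ft_force: [-0.5, 0.5, -1.3]
[-0.34363146  0.33392512 -0.80357435] [-0.03683125 -0.10056878 -0.03569506]
```

```bash
python3 -m inch '{"delta_pos":[[0,0,1],[0,0,2],[0,0,3],[0,0,4],[0,0,5]],"turn":[0,0,0,0,0]}' | grep -E 'tool_pos|ft';python3 -m inch '{"delta_pos":[[0,0,1.5],[0,0,3],[0,0,5],[0,0,7],[0,0,9]],"turn":[0,0,0,0,0]}' | grep -E 'tool_pos|ft'
python3 - <<'E'
from h import *
F=[]
for i in range(4):
    s,K,p,d=snap('wrist'); F.append(s['ft_force'])
print(np.mean(F,0),s['torque'],s['tool_pos'])
E
python3 chk.py w7.png
```

```text
tool_pos: [0.526, 0.0375, 0.1445]
ft_force: [0.1, -0.2, -0.6]
tool_pos: [0.526, 0.0375, 0.1354]
ft_force: [0.2, -0.2, -0.0]
[-0.32914189  0.10589706 -0.52066005] [-0.04779349 -0.09285042  0.01830118] [0.52587023 0.03752713 0.13537614]
[0.52600497 0.03751936 0.13556604] 62.66 q6 0.31900266919433706
z pct [0.     0.0702 0.1123 0.1264 0.1274]
top 1031 [0.5261 0.0376] 0.019001975655555725
red 223 21.234128807003337
to rod [-0.3  0.4  0.1] [ 0.20312386  0.21214155 -0.14933674] 11.3
```

```bash
python3 -c "
import cv2
a=cv2.imread('pics/w7.png')[130:330,220:420];cv2.imwrite('pics/w7c.png',cv2.resize(a,None,fx=3,fy=3,interpolation=2))"
```

```text
(no output)
```

View pics/w7c.png

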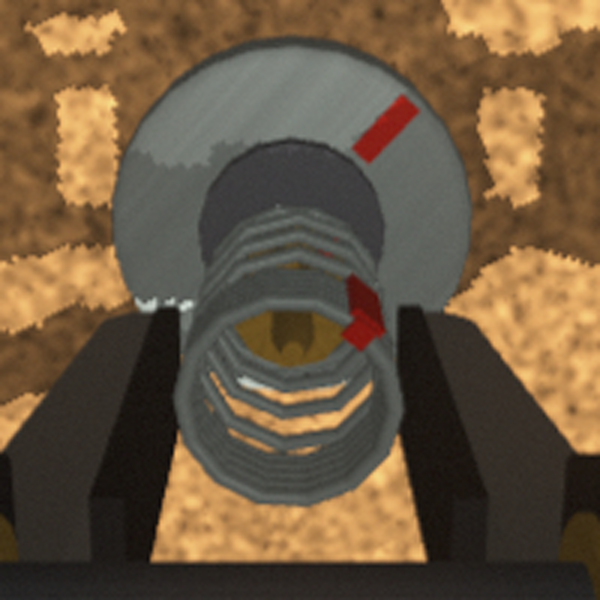

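```bash
python3 -m inch '{"delta_pos":[[0,0,0],[0,0,0],[0,0,0],[0,0,0],[0,0,0]],"turn":[-7,-15,-23,-31,-39]}' | grep -E 'tool_pos|ft';python3 -m inch '{"delta_pos":[[0,0,0],[0,0,0],[0,0,0],[0,0,0],[0,0,0]],"turn":[-8,-16,-24,-30.5,-30.5]}' | grep -E 'tool_pos|ft'; python3 chk.py w8.png
```

```text
tool_pos: [0.5261, 0.0375, 0.1357]
ft_force: [1.0, 0.5, -0.4]
tool_pos: [0.5261, 0.0375, 0.1357]
ft_force: [0.7, 0.6, -0.8]
[0.526093   0.03753856 0.13572846] 132.18 q6 -0.8942447133017759
z pct [-0.0003  0.0698  0.1122  0.1266  0.1277]
top 1060 [0.5266 0.0378] 0.01917494647204876
red 223 93.27575615221014
to rod [-0.5 -0.1 -0. ] [ 0.70824021  0.62667849 -0.80791626] 12.4
```

```bash
python3 -m inch '{"delta_pos":[[0,0,2],[0,0,4.5],[0,0,7],[0,0,9],[0,0,10]],"turn":[0,0,0,0,0]}' | grep -E 'tool_pos|ft';python3 -m inch '{"delta_pos":[[0,0,1],[0,0,2],[0,0,3],[0,0,4],[0,0,5]],"turn":[0,0,0,0,0]}' | grep -E 'tool_pos|ft'
python3 - <<'E'
from h import *
F=[]
for i in range(4):
    s,K,p,d=snap('wrist'); F.append(s['ft_force'])
print(np.mean(F,0),s['torque'],s['tool_pos'])
E
```

```text
tool_pos: [0.5258, 0.0376, 0.1252]
ft_force: [-0.3, -0.8, -0.5]
tool_pos: [0.526, 0.0375, 0.1206]
ft_force: [-0.7, 0.1, -0.7]
[-0.35276556  0.11872884 -0.6649545 ] [ 0.0003969  -0.11896334  0.00553665] [0.52595811 0.03753779 0.12053542]
```

```bash
python3 -m inch '{"delta_pos":[[0,0,1],[0,0,2],[0,0,3],[0,0,4],[0,0,5.5]],"turn":[0,0,0,0,0]}' | grep -E 'tool_pos|ft';python3 -m inch '{"delta_pos":[[0,0,2.5],[0,0,5],[0,0,7.5],[0,0,10],[0,0,12]],"turn":[0,0,0,0,0]}' | grep -E 'tool_pos|ft'
cat > ff.py <<'E'
from h import *
F=[]
for i in range(4):
    s,K,p,d=snap('wrist'); F.append(s['ft_force'])
print(np.mean(F,0),s['torque'],s['tool_pos'],s['time_s'])
E
python3 ff.py
```

```text
tool_pos: [0.526, 0.0375, 0.1151]
ft_force: [0.8, 0.3, -1.6]
tool_pos: [0.5259, 0.0375, 0.1028]
ft_force: [0.1, 0.5, -0.6]
[-0.05394332  0.36164487 -0.76106654] [-0.02259067 -0.13759744  0.00672095] [0.52588307 0.03754193 0.10290164] 14.85
```

```bash
python3 -m inch '{"delta_pos":[[0,0,1],[0,0,2],[0,0,3],[0,0,3.5],[0,0,3.5]],"turn":[0,0,0,0,0]}' | grep -E 'tool_pos|ft'; python3 ff.py;  python3 -m inch '{"delta_pos":[[0,0,0.4],[0,0,0.8],[0,0,0.8]],"turn":[0,0,0]}' | grep -E 'tool_pos|ft'; python3 ff.py; python3 chk.py w9.png
```

```text
tool_pos: [0.5259, 0.0375, 0.0995]
ft_force: [-0.3, 0.1, -0.2]
[-0.24295141 -0.10269134 -0.80114255] [ 0.05405697 -0.12364044 -0.02790604] [0.52603463 0.03751691 0.09962414] 15.55
tool_pos: [0.5259, 0.0375, 0.0987]
ft_force: [0.9, -0.2, -0.4]
[ 0.47027961 -0.07951881 -0.80182687] [-0.04710705 -0.14190218 -0.03500345] [0.52599218 0.03755671 0.09878874] 16.05
[0.52603128 0.03753546 0.09880802] 132.16 q6 -0.8940042396900492
z pct [0.0242 0.0331 0.0799 0.0898 0.0907]
top 1042 [0.5265 0.0377] 0.01928691193461418
red 217 93.33601471200987
to rod [-0.5 -0.1  0. ] [ 0.71226368  0.19221603 -1.7765389 ] 16.1
```

Top measures 0.0900 but no contact felt yet; continue in small steps.

```bash
python3 -m inch '{"delta_pos":[[0,0,0.4],[0,0,0.8],[0,0,0.8]],"turn":[0,0,0]}' | grep -E 'tool_pos|ft'; python3 ff.py;  python3 -m inch '{"delta_pos":[[0,0,0.4],[0,0,0.8],[0,0,0.8]],"turn":[0,0,0]}' | grep -E 'tool_pos|ft'; python3 ff.py
```

```text
tool_pos: [0.5261, 0.0375, 0.0981]
ft_force: [-0.9, -0.0, 1.6]
[-0.6534841   0.37371578  1.12508705] [-0.00019142 -0.06593305 -0.0316856 ] [0.52612754 0.03752182 0.09814438] 16.65
tool_pos: [0.5261, 0.0375, 0.0972]
ft_force: [0.3, -0.2, 1.3]
[ 0.41212714 -0.09195846  1.62613488] [ 0.04257448 -0.14230236  0.02622648] [0.52609656 0.03753055 0.09725953] 17.15
```

```bash
python3 -m inch '{"delta_pos":[[0,0,-0.7],[0,0,-0.7],[0,0,-0.7],[0,0,-0.7],[0,0,-0.7]],"turn":[0,0,0,0,0]}' 75 | grep -E 'tool_pos|ft|open'; python3 -m inch '{"delta_pos":[[0,0,-20],[0,0,-60],[0,0,-100],[0,0,-120],[0,0,-120]],"turn":[0,0,0,0,0]}' 91.9| grep -E 'tool_pos|ft|open'; python3 chk.py w10.png .09;  python3 -c "
from h import *
print(go([.4833,-.2710,.14]))"
```

```text
tool_pos: [0.5259, 0.0375, 0.0978]
ft_force: [-0.5, 0.0, 0.2]
opening: 0.807
tool_pos: [0.5282, 0.0372, 0.2216]
ft_force: [0.8, -0.2, 0.6]
opening: 0.999
[0.5281742  0.03722579 0.22164392] 132.17 q6 -0.8940022288903986
z pct [0.0323 0.0358 0.0804 0.0895 0.0906]
top 361 [0.5269 0.0384] 0.019011227414011955
red 53 92.31326587806358
to rod [-0.8  0.1 -4.5] [ 0.83231584 -0.22149712  0.62944591] 18.2
[-200.3 -238.5   77.1]
```

```bash
python3 -c "
import cv2
a=cv2.imread('pics/w10.png')[100:300,220:420];cv2.imwrite('pics/w10c.png',cv2.resize(a,None,fx=3,fy=3,interpolation=2))"
```

```text
(no output)
```

View pics/w10c.png

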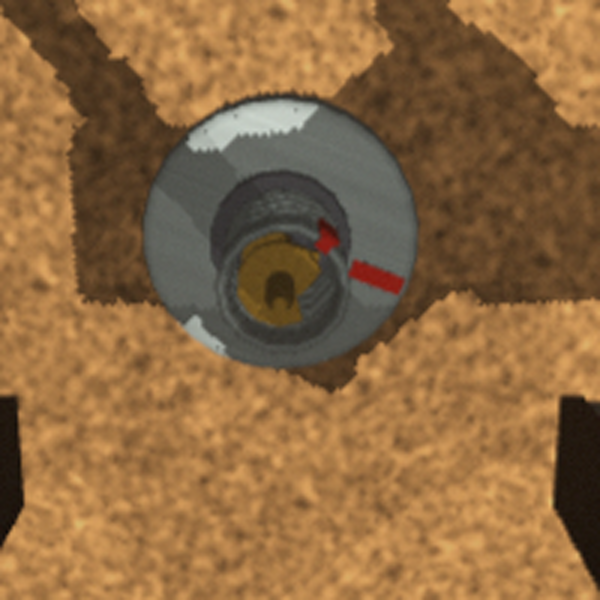

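```bash
python3 -m inch '{"delta_pos":[[-29,-34,0],[-58,-68,0],[-87,-102,0],[-116,-136,0],[-145,-170,0]],"turn":[0,0,0,0,0]}'| grep -E 'tool_pos|ft';  python3 -m inch '{"delta_pos":[[-29,-34,0],[-55,-68,30],[-55,-68,70],[-55,-68,100],[-55,-68,100]],"turn":[0,0,0,0,0]}'| grep -E 'tool_pos|ft|open'
cat > cap.py <<'E'
from h import *
s,K,p,d=snap('wrist','w_cap2.png')
m=models.masks_of('wrist','cap')[0]['mask'];P=cloud(K,d,m)
t=P[P[:,2]>np.percentile(P[:,2],95)-.004];c,r=cv2.minEnclosingCircle(t[:,:2].astype(np.float32));print(np.percentile(P[:,2],[2,95]),c,r)
print(s['time_s'],s['tool_pos'],go([*c,.030]),yaw(s))
E
python3 cap.py
```

```text
tool_pos: [0.4957, -0.185, 0.2152]
ft_force: [-0.4, -0.9, 0.2]
tool_pos: [0.4794, -0.2672, 0.1106]
ft_force: [-1.8, 0.6, 0.1]
opening: 0.999
[0.00558742 0.02681944] (0.48193359375, -0.2713164687156677) 0.02098187617957592
19.3 [ 0.4794293  -0.26721221  0.1106071 ] [-0.9 -1.9 86.6] 132.11
```

```bash
python3 -m inch '{"delta_pos":[[0,0,0],[0,0,0]],"turn":[0,0]}'>/dev/null; python3 cap.py
```

```text
[0.00739666 0.02683587] (0.48220643401145935, -0.27114254236221313) 0.020801741629838943
19.6 [ 0.48496724 -0.27105383  0.11985043] [ 1.7 -2.  89.5] 132.2
```

```bash
python3 -m inch '{"delta_pos":[[1.7,-2,30],[1.7,-2,60],[1.7,-2,80],[1.7,-2,89],[1.7,-2,89]],"turn":[0,0,0,0,0]}'| grep -E 'tool_pos|ft';  python3 -m inch '{"delta_pos":[[0,0,0],[0,0,0],[0,0,0],[0,0,0],[0,0,0]],"turn":[0,0,0,0,0]}' 36 10 | grep -E 'tool_pos|ft|open|grip';python3 -m inch '{"delta_pos":[[0,0,0],[0,0,0],[0,0,0]],"turn":[0,0,0]}' | grep -E 'tool_pos|ft|open|grip'
```

```text
tool_pos: [0.4809, -0.2701, 0.0283]
ft_force: [0.7, -0.4, 0.3]
tool_pos: [0.4814, -0.2707, 0.0293]
ft_force: [0.2, -0.5, -0.1]
opening: 0.584
gripper_force: 0.0
tool_pos: [0.4812, -0.2706, 0.029]
ft_force: [0.3, 1.0, 1.1]
opening: 0.458
gripper_force: 10.0
```

```bash
python3 -m inch '{"delta_pos":[[0,0,-15],[0,0,-60],[0,0,-100],[15,20,-130],[42,54,-130]],"turn":[0,0,0,0,0]}' 36 10 >/dev/null; python3 -m inch '{"delta_pos":[[29,36,0],[58,72,0],[87,108,0],[116,144,0],[140,172,0]],"turn":[0,0,0,0,0]}' >/dev/null; python3 -m inch '{"delta_pos":[[16,14,0],[16,14,0],[16,14,0],[16,14,0]],"turn":[0,0,0,0]}'| grep -E 'tool_pos|ft|open|grip'
cat > cap3.py <<'E'
from h import *
s,K,p,d=snap('wrist','w_cap3.png')
m=models.masks_of('wrist','cap')[0]['mask'];P=cloud(K,d,m);T=s['tool_pos']
t=P[abs(P[:,2]-(T[2]-.003))<.004];print(np.percentile(P[:,2],[2,50,95]),len(t),np.round(T,4))
c,r=cv2.minEnclosingCircle(t[:,:2].astype(np.float32));print(c,r)
R=s['tcp_rot'];print('to rod',R.T@np.array([.5264-c[0],.0373-c[1],0])*1000,s['ft_force'],s['time_s'],yaw(s))
E
python3 cap3.py
```

```text
tool_pos: [0.5263, 0.0363, 0.1593]
ft_force: [0.2, -0.9, -1.8]
opening: 0.46
gripper_force: 10.0
[0.1344238  0.15587944 0.15705318] 5914 [0.5263 0.0363 0.1593]
(0.5271515846252441, 0.035303376615047455) 0.021007511764764786
to rod [ 1.98532549e+00  7.80938897e-01 -1.24421030e-03] [ 0.21896108 -0.86016129 -1.81413515] 22.4 132.1
```

View pics/w_cap3.png

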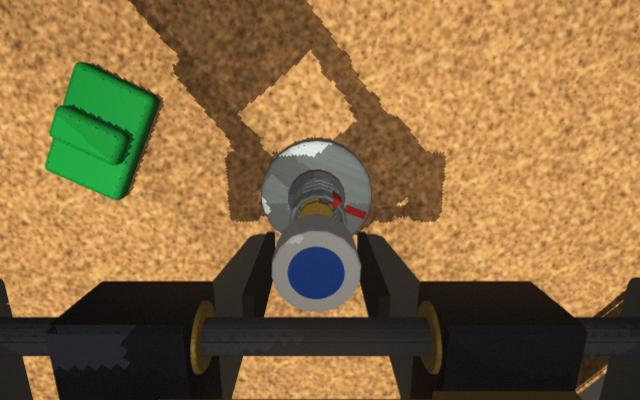

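```bash
python3 -m inch '{"delta_pos":[[2,0.8,0],[2,0.8,0],[2,0.8,8],[2,0.8,16],[2,0.8,22]],"turn":[0,0,0,0,0]}' | grep -E 'tool_pos|ft'; python3 -m inch '{"delta_pos":[[0,0,3],[0,0,6],[0,0,9],[0,0,12],[0,0,14]],"turn":[0,0,0,0,0]}'| grep -E 'tool_pos|ft'; python3 ff.py; python3 cap3.py
```

```text
tool_pos: [0.5249, 0.0394, 0.1356]
ft_force: [0.2, -0.0, -0.3]
tool_pos: [0.5255, 0.0393, 0.1227]
ft_force: [0.8, -0.4, -0.9]
[ 0.26345849 -0.17005817 -0.91284412] [ 0.01451803 -0.13424214 -0.00385438] [0.52541629 0.03934948 0.12284499] 23.65
[0.09701549 0.11955106 0.12070696] 5931 [0.5255 0.0393 0.123 ]
(0.5262612700462341, 0.03831993788480759) 0.021099720150232315
to rod [-8.49136259e-01 -5.81796271e-01  4.46617979e-05] [0.26629286 0.13305313 0.07873116] 23.7 132.16
```

```bash
python3 -m inch '{"delta_pos":[[-0.8,-0.6,1],[-0.8,-0.6,2],[-0.8,-0.6,3],[-0.8,-0.6,3.5],[-0.8,-0.6,3.5]],"turn":[0,0,0,0,0]}' | grep -E 'tool_pos|ft'; python3 ff.py; python3 -m inch '{"delta_pos":[[0,0,0.4],[0,0,0.8],[0,0,0.8]],"turn":[0,0,0]}'| grep -E 'tool_pos|ft'; python3 ff.py
```

```text
tool_pos: [0.5255, 0.0384, 0.1192]
ft_force: [-0.5, 0.1, -0.2]
[-0.25755102 -0.01479723 -0.39300541] [-0.00773322 -0.1321374   0.00905643] [0.52558231 0.03834272 0.11943076] 24.45
tool_pos: [0.5257, 0.0383, 0.1187]
ft_force: [-0.1, 0.8, 0.6]
[0.04045063 0.35105351 0.1821224 ] [ 0.03416598 -0.08845378 -0.00624943] [0.5256455  0.03831477 0.11871602] 24.95
```

```bash
python3 -m inch '{"delta_pos":[[0,0,0],[0,0,0],[0,0,0],[0,0,0],[0,0,0]],"turn":[0,0,0,0,0]}' 80 | grep -E 'tool_pos|ft|open'; python3 -m inch '{"delta_pos":[[0,0,-10],[0,0,-40],[0,0,-80],[0,0,-110],[0,0,-110]],"turn":[0,0,0,0,0]}' | grep -E 'tool_pos|ft|open'; python3 -m inch '{"delta_pos":[[0,0,0],[0,0,0],[0,0,0]],"turn":[0,0,0]}' >/dev/null
python3 - <<'E'
from h import *
s,K,p,d=snap('wrist','wf.png')
m=models.masks_of('wrist','cap')[0]['mask'];P=cloud(K,d,m)
t=P[P[:,2]>np.percentile(P[:,2],90)-.005];c,r=cv2.minEnclosingCircle(t[:,:2].astype(np.float32));print(np.percentile(P[:,2],[2,50,95]),c,r)
A=np.c_[t[:,:2]-c,np.ones(len(t))];print('tilt deg',np.degrees(np.linalg.lstsq(A,t[:,2],rcond=None)[0][:2]))
s,K,q,d=snap('scene','sf.png');u=models.boxes_of('scene','cap')[0];print(u['p'],world(K,u['location']),s['time_s'])
a=cv2.resize(p[100:300,200:400],(400,400),interpolation=2);b=cv2.resize(q[160:260,290:390],(400,400),interpolation=2)
cv2.imwrite('pics/fin.png',np.hstack([a,b])[:,:,::-1])
E
```

```text
tool_pos: [0.5256, 0.0383, 0.1186]
ft_force: [-0.7, -0.3, 0.5]
opening: 0.859
tool_pos: [0.5286, 0.0379, 0.2348]
ft_force: [-0.1, 0.3, 0.8]
opening: 0.867
[0.07380139 0.11556159 0.11685386] (0.5261918902397156, 0.03743560612201691) 0.02094539813697338
tilt deg [ 0.24435382 -0.3230024 ]Traceback (most recent call last):
  File "<stdin>", line 6, in <module>
IndexError: list index out of range
```

Cap top at 0.116, level within 0.4°, centred on the rod to under 1 mm: done.

```bash
python3 -c "
from rig import robot
print(robot.finish_job())"
```

```text
the job is handed in; nothing more can be done
None
```

The dispenser is back together and handed in: the spring's foot is home on the grey seat, the white cap rests level on top (cap top at 116 mm, tilt under 0.4°), and no other item was handled. My final check used the wrist camera only, because the cap wasn't detected in the scene camera picture.

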